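# Pull the bin of polishing bars up to the batten

## Robot

A 7-joint arm with a two-finger parallel gripper is mounted at the origin on the work surface. World frame = base frame: x ahead of the robot, y to its left, z up, the work surface at z = 0. Lengths are in m, angles in rad, forces in N, time in s.
With the tool pointing down it reaches from about 0.35 to 0.9 m from the base axis. Payload 8.1 kg.
Tool frame: the origin (TCP) lies midway between the tips of the shut fingers; the grasp point (between the pads) lies 19 mm behind it; z points along the fingers, y is the direction in which the jaws open and shut (so a half turn about z gives the same grasp; the last joint's range is limited). The gripper opens to 85 mm and grips with 20 to 120 N. Pads are 22 mm wide; open, the fingers measure 114 mm over their backs; the gripper's body (76 mm by 85 mm) begins 54 mm behind the grasp point. The pads swing forward as they close: fully open they stand 13 mm farther back than shut.
Start: joints at [1.004, 0.434, 0.025, 1.573, -0.012, 1.134, -0.075], TCP at [0.28, -0.559, 0.231] pointing down, gripper open.
Joint ranges: [-2.62, 2.62], [-0.44, 2.09], [-1.27, 1.32], [0.08, 2.57], [-1.32, 4.46], [0.12, 2], [-2.74, 2.74]. Speed limits (rad/s): [2.22, 2.22, 3.01, 3.01, 3.14, 3.14, 3.14].

## Interface

Orientations are given as a unit quaternion [x, y, z, w].
In Python, from workcell import manip gives the robot as it stands.
- The arm moves only by the tool carry_out, never from a script. Its argument "increments" is text: rows parted by semicolons, each of 5 numbers parted by spaces: the finger opening in cm, from 0 to 8.54, then the shift along the tool's x, y, z in cm, then the turn about the tool's z in degrees. In form: jaw x y z twist; .... A call has 1 to 10 rows; each row is the pose to reach, as a shift and turn from the pose commanded when the call began, along the tool's axes at that moment; what a row does not reach only later rows make up. A row lasts 1/12 s, in which the tool goes at most 41.7 mm and 7.16 degrees, less where a joint would pass 70% of its speed; a pose out of reach is approached as far as the arm can. A call with a gripper value outside its range is refused whole. The fingers move at their own pace and stop on an object; "grip_force" is the grip in N (left out, the last holds). Time passes only in rows, so rows that repeat a pose let the fingers close. It gives the time, the measured TCP pose, the force and the opening at its end, in the units of the state.
- manip.state(): the state, without advancing time (a new reading comes with each control period).
- manip.read_camera(name): name is "scene" or "top"; returns a dict with "pixels" (400x640x3 uint8, red, green, blue), "mtx" (3x3 intrinsics, pixels), "D" ([k1, k2, p1, p2, k3] as OpenCV has them; the pictures are not rectified), "position" and "orientation" of the camera in the world. Camera axes: x right, y up, looking along -z (the intrinsics and any distortion apply to the point x, -y, -z); pixel columns grow to the right and rows downward; lengths in m; the calibration is good to about 2 mm. A picture is of the moment at which its call begins. There is no depth.
- manip.close_job(): hands the job in, once; it reports no verdict.
The state is a dict: "time": time; "q": joint angles; "qvel": joint speeds; "joint_efforts": joint torques, N m; "tool_pos": TCP position; "orientation": TCP orientation; "wrist_force": force on the tool from outside, world axes, zero at the start; "torque": the same for the moment, N m; "opening": finger opening in m.
Only numpy, scipy, OpenCV 4.12 (cv2) and the standard library are available. Lean on these libraries where they do the work, as an engineer would, in place of code of your own. Each camera call takes 0.05 s, during which the arm holds its last target. There are 200 camera calls.

## Task

Three open grey bins stand in a row on the polishing bench, beyond a long wooden batten fixed to the bench. Hook a fingertip behind the far lip of the bin that holds the two rectangular bars of polishing compound and drag it towards the robot until its near wall rests square against the batten, the bin flat on the bench. Slide it without lifting or tipping it, and leave the other two bins where they stand.

Things in the scene. Friction and masses are not known exactly. Their poses are not given: they have to be found in the camera images.
- bin_bars: Bin to move, in any of the row's 3 places: open grey plastic bin, 100 (x) x 120 (y) x 45 mm high, walls 4 mm, about 0.5 kg with its two loose rectangular bars (88x32x28 mm) below the rim. Origin: centre of underside, z up, +x away from the robot. The far (+x) wall's top has a flat 120 mm wide lip turned out to 65 mm from the origin, at 40-45 mm height; that wall's and the plain near wall's outer faces are 50 mm from it.
- bin_wheels: Identical bin (100 x 120 x 45 mm, same origin, lip and axes) holding two round felt wheels lying flat. Leave alone. Every bin slides on the bench, starts within about 16 degrees of square to the batten, with a gap of at least 25 mm beside it and 80 mm of free bench behind its lip.
- bin_cones: An identical bin (100 x 120 x 45 mm, same origin, lip and axes) holding two small upright felt cones. To be left alone.
- batten: Straight wooden batten fixed to the bench between the robot and the row of bins, 30 (its x) x 620 (its y) x 30 mm high. Origin: centre of its underside; x points away from the robot towards the bins, so the face the bin comes to rest against is 15 mm from the origin along +x. Long enough to stop a bin pulled straight from any place of the row.
There are look-alikes about, which are no part of the job. Leave any turquoise look-alike of the bin_bars alone.

How it is judged:
By the outcome, as a careful person would: the job done as asked, in the order asked, and still so for the second after the job is handed in, with the robot touching nothing.
It also fails if it takes over 32 s, if anything falls off the work surface, if the arm or the gripper's body presses on something with over 40 N, if the wrist force passes 120 N, or if a joint passes its speed limit or range.

## Working session

There is one attempt and no reset: what is moved stays moved. The work goes in short steps, Python scripts to look and compute and a tool call to move; the robot and the scene stay as the last step left them, time stands still between calls to the robot, and variables do not carry over. Pictures are saved under pics/ and viewed, about 8 in all and at most 12, crops included, and the job is handed in when it is done.

Besides the shell and the picture viewer there is one more tool, called after ">>>" as name(argument=value, ...) on one line, values as JSON. carry_out: Moves the arm, as the interface text tells. Its arguments: {"type":"object","properties":{"increments":{"type":"string"},"grip_force":{"type":"number"}},"required":["increments"]}

```bash
mkdir -p pics; cat > h.py <<'E'
import numpy as np, cv2
from scipy.spatial.transform import Rotation as R
from workcell import manip
def ray(c,uv):
    p=cv2.undistortPoints(np.array(uv,float).reshape(-1,1,2),np.array(c["mtx"]),np.array(c["D"])).reshape(-1,2)
    d=np.c_[p[:,0],-p[:,1],-np.ones(len(p))]
    return np.array(c["position"]),R.from_quat(c["orientation"]).apply(d)
def onz(c,uv,z):
    o,d=ray(c,uv); return o+d*((z-o[2])/d[:,2])[:,None]
def proj(c,P):
    q=R.from_quat(c["orientation"]).inv().apply(np.array(P,float)-np.array(c["position"]))
    q=q*[1,-1,-1]
    return cv2.projectPoints(q.reshape(-1,1,3),np.zeros(3),np.zeros(3),np.array(c["mtx"]),np.array(c["D"]))[0].reshape(-1,2)
E
python3 - <<'E'
from h import *
for n in("top","scene"):
    c=manip.read_camera(n); np.save(f"pics/{n}0.npy",c,allow_pickle=True)
    cv2.imwrite(f"pics/{n}0.png",c["pixels"][:,:,::-1]); print(n,c["position"],c["orientation"],c["D"],c["mtx"])
s=manip.state(); print(s)
E
```

```text
top [0.24025038 0.11778307 1.21791617] [-0.04778906  0.04782658  0.71271186 -0.69819097] [-0.03254017  0.          0.          0.          0.        ] [[504.79495078   0.         322.88367262]
 [  0.         504.79495078 196.85578756]
 [  0.           0.           1.        ]]
scene [ 1.05622391 -0.31218095  0.6843544 ] [0.37280149 0.19651993 0.42988795 0.79849566] [-0.04819479  0.          0.          0.          0.        ] [[438.95587534   0.         317.73596243]
 [  0.         438.95587534 188.83970256]
 [  0.           0.           1.        ]]
{'time': 0.1, 'q': array([ 1.00441432,  0.43512061,  0.02494169,  1.57399116, -0.01164083,
        1.13397371, -0.07509338]), 'qvel': array([ 0.00051574, -0.00144078,  0.00152589, -0.00234835,  0.00048454,
        0.00043906, -0.00110501]), 'joint_efforts': array([ 3.97328185e-03, -6.71760249e+01,  1.02881413e+00, -3.16901350e+01,
        1.59297371e-02,  7.20589596e-03, -2.77882191e-05]), 'tool_pos': array([ 0.27937115, -0.5585972 ,  0.23063014]), 'orientation': array([ 9.73239186e-01,  2.29793454e-01, -1.90055529e-04, -6.46829215e-04]), 'wrist_force': array([-0.76728129,  0.42053223,  0.10766911]), 'torque': array([-0.04973504,  0.00284376, -0.02303824]), 'opening': 0.08493168233571106}
```

View pics/top0.png

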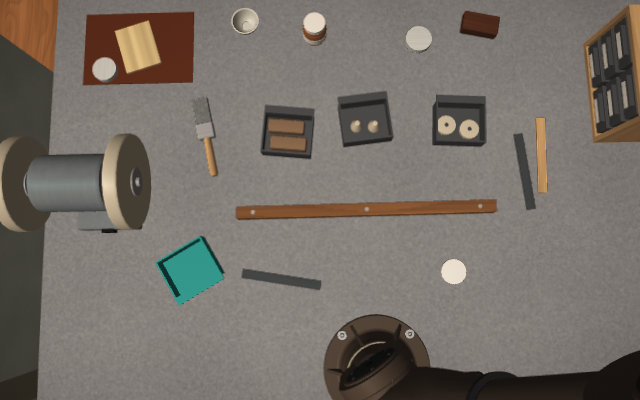

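View pics/scene0.png

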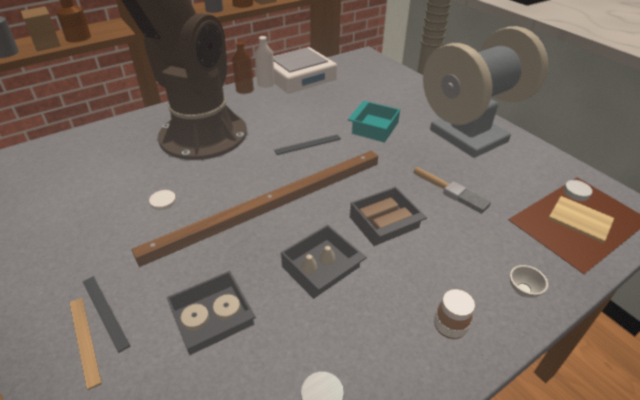

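Top view: grey bin with the two brown bars at (288,132), cones bin at (365,118), wheels bin at (460,120), and the turquoise look-alike at (190,270). The batten runs from (237,212) to (496,206). In the scene view the bars bin is at (387,213). I choose the bin at (288,132) and will check it in a close crop.

```bash
cat > meas.py <<'E'
from h import *
def measure(c,roi=(225,75,335,190),verbose=True):
    px=c["pixels"]; hsv=cv2.cvtColor(px,cv2.COLOR_RGB2HSV)
    # batten: saturated brown; edges fitted per column
    m=((hsv[...,1]>90)&(hsv[...,0]<20)).astype(np.uint8)
    m[:190]=0; m[225:]=0; m[:,:230]=0; m[:,505:]=0
    cols=[u for u in range(245,490) if m[:,u].sum()>5]
    far=np.array([[u,np.where(m[:,u])[0].min()-.5] for u in cols])
    P=onz(c,far,.03)
    vx,vy,x0,y0=cv2.fitLine(P[:,:2].astype(np.float32),cv2.DIST_HUBER,0,.001,.001).ravel()
    if vy<0: vx,vy=-vx,-vy
    n=np.array([vy,-vx]); d=n@[x0,y0]
    # bin: dark
    x1,y1,x2,y2=roi
    g=px.max(2); b=np.zeros_like(g); b[y1:y2,x1:x2]=(g[y1:y2,x1:x2]<62)
    k=cv2.findContours(b,cv2.RETR_EXTERNAL,cv2.CHAIN_APPROX_NONE)[0]
    k=max(k,key=cv2.contourArea)
    return n,d,k,b
E
python3 - <<'E'
from meas import *
c=np.load("pics/top0.npy",allow_pickle=True).item()
n,d,k,b=measure(c); print("batten normal",n,"yaw deg",np.degrees(np.arctan2(n[1],n[0])),"far face d",d)
h=cv2.convexHull(k); ap=cv2.approxPolyDP(h,3,True).reshape(-1,2); print(ap)
print(onz(c,ap,.045).round(4)); r=cv2.minAreaRect(onz(c,h.reshape(-1,2),.045)[:,:2].astype(np.float32)); print(r)
im=c["pixels"][:,:,::-1].copy(); cr=cv2.resize(im[75:225,215:345],None,fx=5,fy=4*5/4,interpolation=cv2.INTER_CUBIC)
cv2.imwrite("pics/crop0.png",cr[:600]); print(cr.shape)
E
```

```text
batten normal [0.9999793  0.00642708] yaw deg 0.36824712 far face d 0.38611677
[[262 149]
 [266 112]
 [311 116]
 [311 120]]
[[0.5178 0.2585 0.045 ]
 [0.6086 0.2486 0.045 ]
 [0.5963 0.1406 0.045 ]
 [0.5864 0.1407 0.045 ]]
((0.5580077767372131, 0.1999015361070633), (0.11185547709465027, 0.0921231359243393), 84.09723663330078)
(750, 650, 3)
```

View pics/crop0.png

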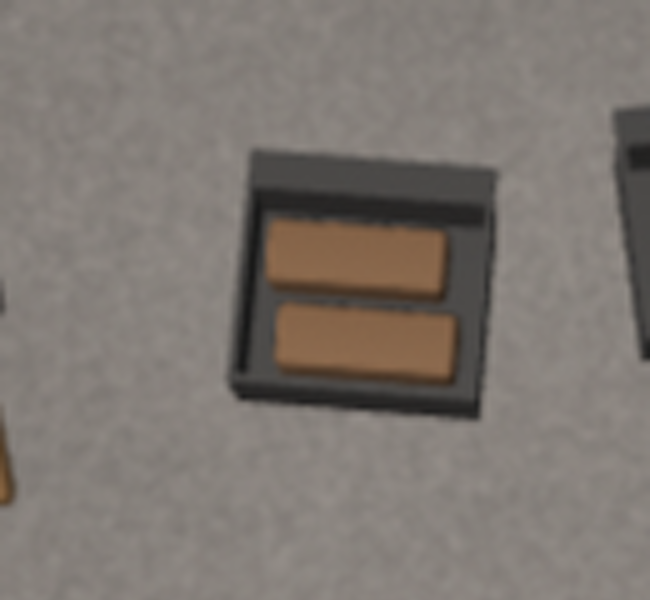

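```bash
python3 - <<'E'
from meas import *
c=np.load("pics/top0.npy",allow_pickle=True).item()
uv=np.array([[252,150],[496,170],[478,400],[231,382]])/5+[215,75]-.4
P=onz(c,uv,.045); print(P.round(4)); 
e=P[0]-P[1]; print("lip",np.linalg.norm(e),"yaw",np.degrees(np.arctan2(-e[0],e[1])),"depth",np.linalg.norm(P[1]-P[2]),np.linalg.norm(P[0]-P[3]))
yaw=np.arctan2(-e[0],e[1]); X=np.array([np.cos(yaw),np.sin(yaw)]); L=(P[0]+P[1])[:2]/2; O=L-.065*X; print("lip mid",L,"origin",O)
# check in scene view: project predicted lip corners
s=np.load("pics/scene0.npy",allow_pickle=True).item(); Y=np.array([-X[1],X[0]])
Q=[np.r_[O+a*X+b*Y,.045] for a,b in((.065,.06),(.065,-.06),(-.05,-.06),(-.05,.06))]
im=cv2.resize(s["pixels"][:,:,::-1],None,fx=4,fy=4,interpolation=cv2.INTER_CUBIC)
cv2.polylines(im,[np.int32(proj(s,Q)*4+1.5)],True,(0,0,255),1)
n=np.array([0.99998,0.0064]); t=np.array([-n[1],n[0]])
cv2.polylines(im,[np.int32(proj(s,[np.r_[n*.3861+t*y,.03] for y in(-.2,.35)])*4)],False,(0,255,0),1)
cv2.imwrite("pics/chk0.png",im[560:1100,1150:1850])
st=manip.state(); Rt=R.from_quat(st["orientation"]).as_matrix(); print(Rt.round(3))
d=np.r_[L,0]-st["tool_pos"]; print(d)
E
```

```text
[[0.6271 0.2509 0.045 ]
 [0.6145 0.1335 0.045 ]
 [0.5017 0.1441 0.045 ]
 [0.513  0.2613 0.045 ]]
lip 0.11803113469731069 yaw -6.095091218881702 depth 0.11330157898584384 0.11459106227398373
lip mid [0.62080158 0.19220882] origin [0.55616902 0.19911045]
[[ 0.894  0.447 -0.001]
 [ 0.447 -0.894  0.001]
 [-0.    -0.001 -1.   ]]
[ 0.34143043  0.75080601 -0.23063014]
```

View pics/chk0.png

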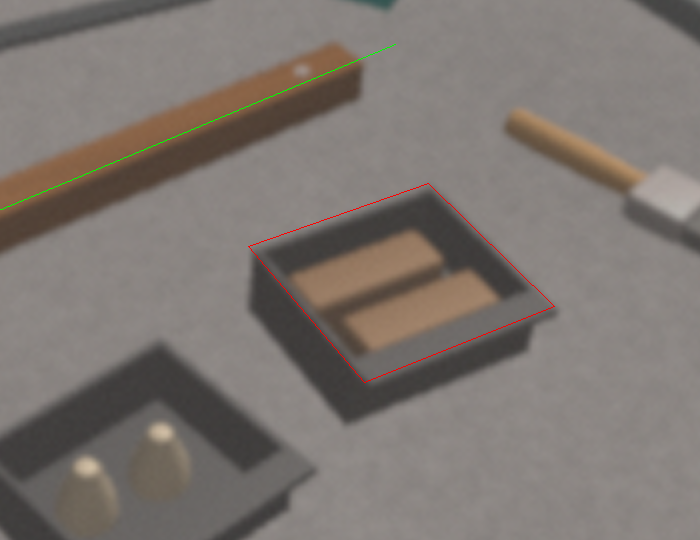

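Bars bin confirmed: two rectangular bars, lip corners in the crop at (252,150) and (496,170). Lip measures 118 mm (should be 120), depth 114 mm (should be 115), and yaw is -6°. The scene overlay agrees to about 2–4 mm. I'll move to a hover behind the lip.

>>> carry_out(increments="4 3.4 -2.5 0 0;4 6.8 -5 0 0;4 10.2 -7.5 0 0;4 13.5 -10 0 0;4 16.9 -12.5 0 0;4 20.2 -15 0 0;4 23.5 -17.5 0 0;4 26.8 -20 0 0;4 30.2 -22.5 0 0;4 33.5 -25 0 0", grip_force=30)

```text
time: 0.93
tool_pos: [0.4671, -0.1848, 0.2312]
orientation: [0.973, 0.23, -0.0, 0.0]
wrist_force: [1.6, -0.3, -0.1]
opening: 0.0401
```

>>> carry_out(increments="4 3.4 -2.5 0 4;4 6.8 -5 0 8;4 10.2 -7.5 0 12;4 13.5 -10 0 16;4 16.9 -12.5 0 20;4 20.2 -15 0 24;4 23.5 -17.5 0 28;4 26.8 -20 0 32.7;4 30.2 -22.5 0 32.7;4 33.5 -25 0 32.7")

```text
time: 1.77
tool_pos: [0.6544, 0.1873, 0.2308]
orientation: [0.999, -0.054, -0.0, 0.0]
wrist_force: [1.0, 0.2, 1.1]
opening: 0.0401
```

>>> carry_out(increments="4 0 0 0 0;4 0 0 2 0")

```text
time: 1.93
tool_pos: [0.6556, 0.1903, 0.2136]
orientation: [0.999, -0.051, 0.002, -0.002]
wrist_force: [1.6, -0.5, 0.9]
opening: 0.0401
```

```bash
python3 - <<'E'
from h import *
s=manip.state(); print(s["time"],s["tool_pos"],R.from_quat(s["orientation"]).as_matrix().round(3),s["opening"],s["q"].round(2),s["wrist_force"])
E
```

```text
1.9333 [0.65564771 0.19031901 0.21355386] [[ 0.995 -0.102  0.004]
 [-0.102 -0.995  0.003]
 [ 0.004 -0.004 -1.   ]] 0.04013631580122527 [-0.26  0.55 -0.17  1.43  0.09  1.16 -2.11] [ 1.61427068 -0.45085358  0.92576291]
```

>>> carry_out(increments="4 0 0 3 0;4 0 0 6 0;4 0 0 9 0;4 0 0 12 0;4 0 0 14.5 0;4 0 0 16.5 0;4 0 0 18 0;4 0 0 19 0;4 0 0 19.3 0;4 0 0 19.3 0")

```text
time: 2.77
tool_pos: [0.6536, 0.1853, 0.0176]
orientation: [0.999, -0.053, -0.001, 0.0]
wrist_force: [-0.1, -0.2, 0.1]
opening: 0.0397
```

```bash
python3 - <<'E'
from h import *
s=manip.state(); print(s["tool_pos"],s["wrist_force"])
c=manip.read_camera("scene"); im=cv2.resize(c["pixels"][:,:,::-1][100:300,250:500],None,fx=3,fy=3); cv2.imwrite("pics/s1.png",im)
E
```

```text
[0.65358538 0.18528088 0.01761452] [-0.10169175 -0.18152397  0.14606813]
```

View pics/s1.png

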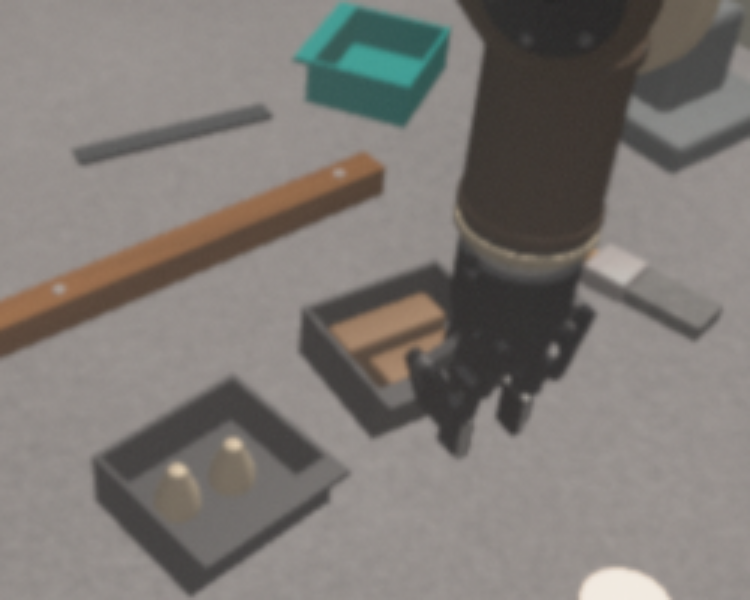

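The scene crop shows both fingertips behind the far lip (about (455,445) and (515,415)) with the lip clear of them. Dragging now, squaring the bin as it slides.

>>> carry_out(increments="4 -0.8 0.1 0 0;4 -1.6 0.2 0 0;4 -2.2 0.2 0 0;4 -2.8 0.3 0 0;4 -3.6 0.4 0 -1;4 -4.4 0.5 0 -2;4 -5.2 0.6 0 -3;4 -6 0.6 0 -4;4 -6.8 0.7 0 -5;4 -7.6 0.8 0 -6")

```text
time: 3.65
tool_pos: [0.5773, 0.186, 0.0187]
orientation: [1.0, -0.0, 0.001, -0.0]
wrist_force: [5.2, 0.8, 3.3]
opening: 0.0402
```

```bash
python3 - <<'E'
from h import *
s=manip.state(); print(s["tool_pos"],s["wrist_force"],R.from_quat(s["orientation"]).as_matrix()[:2,0].round(4))
c=manip.read_camera("top"); np.save("pics/t2.npy",c,allow_pickle=True); im=cv2.resize(c["pixels"][:,:,::-1][80:230,225:415],None,fx=4,fy=4,interpolation=cv2.INTER_CUBIC); cv2.imwrite("pics/t2.png",im)
E
```

```text
[0.57728957 0.18597674 0.01869986] [5.18104169 0.82601734 3.28593373] [ 1.e+00 -4.e-04]
```

View pics/t2.png

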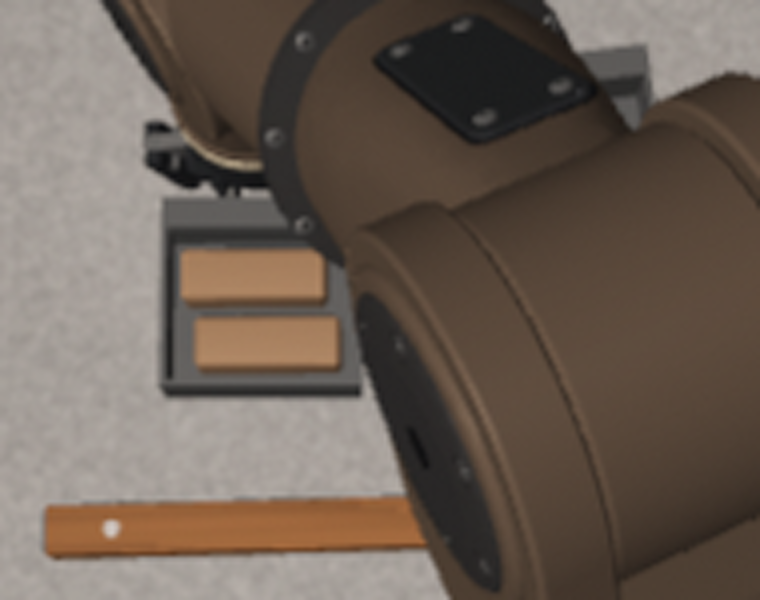

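Top crop shows the bin sliding squarely with its bars inside. Near rim is at crop row ~385, batten far edge at ~500. Continuing, slower towards the end.

>>> carry_out(increments="4 -0.8 0 0 -0.4;4 -1.6 0 0 -0.4;4 -2.4 0 0 -0.4;4 -3.2 0 0 -0.4;4 -4 0 0 -0.4;4 -4.7 0 0 -0.4;4 -5.2 0 0 -0.4;4 -5.6 0 0 -0.4;4 -5.9 0 0 -0.4;4 -6 0 0 -0.4")

```text
time: 4.53
tool_pos: [0.5169, 0.1857, 0.0182]
orientation: [1.0, 0.002, -0.0, 0.0]
wrist_force: [2.4, 0.1, -0.6]
opening: 0.04
```

>>> carry_out(increments="4 -0.1 0 0 0;4 -0.2 0 0 0;4 -0.3 0 0 0")

```text
time: 4.78
tool_pos: [0.5146, 0.1857, 0.0182]
orientation: [1.0, 0.002, -0.0, 0.0]
wrist_force: [1.0, -0.7, -0.3]
opening: 0.0402
```

```bash
python3 - <<'E'
from h import *
s=manip.state(); print(s["time"],s["tool_pos"],s["wrist_force"],s["torque"],R.from_quat(s["orientation"]).as_matrix()[:2,0].round(4))
c=manip.read_camera("top"); np.save("pics/t3.npy",c,allow_pickle=True); im=cv2.resize(c["pixels"][:,:,::-1][120:230,230:350],None,fx=5,fy=5,interpolation=cv2.INTER_CUBIC); cv2.imwrite("pics/t3.png",im)
E
```

```text
4.7833 [0.51460902 0.18565737 0.01818318] [ 1.00921935 -0.72633911 -0.32117082] [-0.01509666 -0.48264617  0.0098678 ] [1.     0.0045]
```

View pics/t3.png

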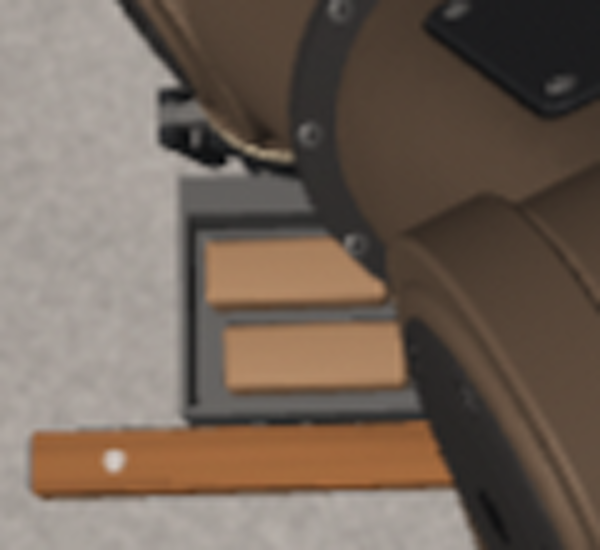

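Bin is nearly at the batten (rim row ~415, batten edge ~428). Creeping in until the force rises.

>>> carry_out(increments="4 -0.1 0 0 0;4 -0.2 0 0 0;4 -0.2 0 0 0")

```text
time: 5.08
tool_pos: [0.5122, 0.1857, 0.0182]
orientation: [1.0, 0.002, -0.0, 0.0]
wrist_force: [0.4, -1.0, -0.3]
opening: 0.0399
```

>>> carry_out(increments="4 -0.1 0 0 0;4 -0.2 0 0 0;4 -0.2 0 0 0")

```text
time: 5.33
tool_pos: [0.511, 0.186, 0.0185]
orientation: [1.0, 0.002, 0.001, -0.0]
wrist_force: [4.7, 0.9, -1.6]
opening: 0.0399
```

>>> carry_out(increments="4 -0.1 0 0 0;4 -0.1 0 0 0")

```text
time: 5.5
tool_pos: [0.511, 0.186, 0.0188]
orientation: [1.0, 0.002, 0.001, -0.0]
wrist_force: [6.5, 0.7, -0.9]
opening: 0.0399
```

>>> carry_out(increments="4 -0.1 0 0 0;4 -0.1 0 0 0")

```text
time: 5.67
tool_pos: [0.511, 0.186, 0.019]
orientation: [1.0, 0.002, 0.002, -0.001]
wrist_force: [8.9, -0.2, -1.1]
opening: 0.0399
```

>>> carry_out(increments="4 -0.1 0 0 0;4 -0.1 0 0 0;4 -0.1 0 0 0")

```text
time: 5.92
tool_pos: [0.5109, 0.186, 0.0193]
orientation: [1.0, 0.002, 0.003, -0.001]
wrist_force: [10.2, -0.8, -1.3]
opening: 0.04
```

```bash
python3 - <<'E'
from h import *
s=manip.state(); print(s["time"],s["tool_pos"],s["wrist_force"],s["torque"],R.from_quat(s["orientation"]).as_matrix().round(4))
E
```

```text
5.9167 [0.51091087 0.18598448 0.01928804] [10.2451871  -0.83846718 -1.25233294] [-0.08424538 -2.19444584  0.0565059 ] [[ 1.      0.0038  0.0057]
 [ 0.0038 -1.      0.0016]
 [ 0.0057 -0.0015 -1.    ]]
```

Firm contact at about 10 N with no further motion. Backing off, lifting, and clearing the view.

>>> carry_out(increments="4 0.2 0 0 0;4 0.4 0 0 0;4 0.7 0 0 0;4 1.4 0 0 0;4 2.4 0 0 0;4 3.5 0 0 0;4 4 0 0 0;4 4 0 0 0;4 4 0 -2 0;4 4 0 -5 0")

```text
time: 6.75
tool_pos: [0.5451, 0.185, 0.066]
orientation: [1.0, 0.002, -0.003, 0.001]
wrist_force: [0.4, -0.0, 0.6]
opening: 0.04
```

>>> carry_out(increments="4 0 0 -3 0;4 0 0 -6 0;4 0 0 -9 0;4 0 0 -12 0;4 0 0 -15 0;4 0 3 -15 0;4 0 7 -15 0;4 0 11 -15 0;4 0 15 -15 0;4 0 19 -15 0")

```text
time: 7.58
tool_pos: [0.5476, -0.0057, 0.2183]
orientation: [1.0, 0.003, -0.0, 0.0]
wrist_force: [1.9, -0.3, 0.4]
opening: 0.0403
```

>>> carry_out(increments="4 0 4 0 0;4 0 8 0 0;4 0 12 0 0;4 0 16 0 0;4 0 20 0 0;4 0 24 0 0;4 0 28 0 0;4 0 32 0 0;4 0 32 0 0;4 0 32 0 0")

```text
time: 8.42
tool_pos: [0.5484, -0.327, 0.2175]
orientation: [1.0, -0.0, -0.001, 0.0]
wrist_force: [-0.5, 0.3, -0.7]
opening: 0.0401
```

```bash
python3 - <<'E'
from h import *
s=manip.state(); print(s["time"],s["tool_pos"],s["wrist_force"])
c=manip.read_camera("top"); np.save("pics/t4.npy",c,allow_pickle=True); d=manip.read_camera("scene"); np.save("pics/s4.npy",d,allow_pickle=True)
a=cv2.resize(c["pixels"][:,:,::-1][80:230,225:425],None,fx=4,fy=4,interpolation=cv2.INTER_CUBIC)
cv2.imwrite("pics/t4.png",a)
cv2.imwrite("pics/s4.png",cv2.resize(d["pixels"][:,:,::-1][120:270,230:430],None,fx=4,fy=4,interpolation=cv2.INTER_CUBIC))
E
```

```text
8.4167 [ 0.54839322 -0.32700101  0.21752468] [-0.45882417  0.31405032 -0.65714522]
```

View pics/t4.png

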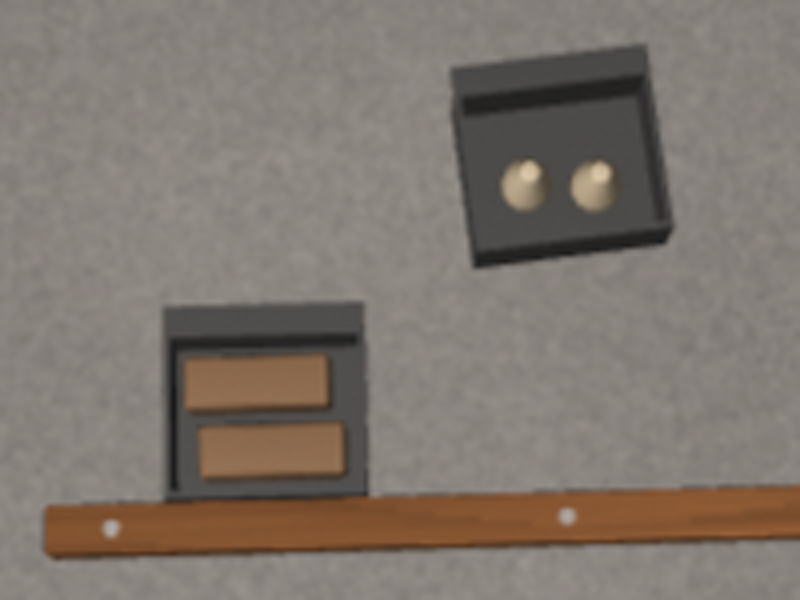

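View pics/s4.png

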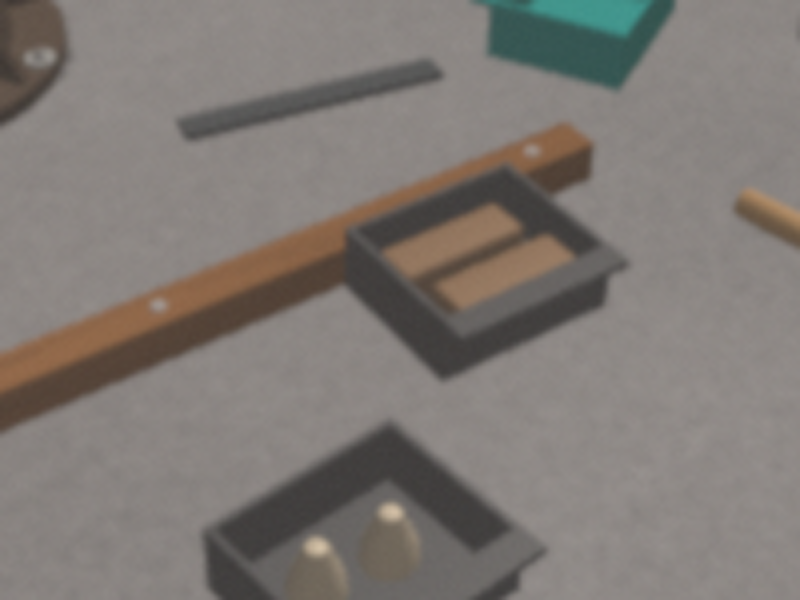

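Top crop: the bars bin (lip corners (165,308) and (363,303)) sits at the batten, flat, and both bars are still inside. The scene crop agrees. Next, a numeric check of squareness, gap and the other bins.

```bash
python3 - <<'E'
from meas import *
c0=np.load("pics/top0.npy",allow_pickle=True).item(); c=np.load("pics/t4.npy",allow_pickle=True).item()
n,d,_,_=measure(c0); print("batten yaw",np.degrees(np.arctan2(n[1],n[0])),d)
g=c["pixels"].astype(float).mean(2)
def edge(u,r):  # subpixel row of steepest step
    a=np.abs(np.diff(cv2.GaussianBlur(g,(3,3),0)[r[0]:r[1],u])); i=a.argmax(); w=a[max(i-1,0):i+2]; return r[0]+max(i-1,0)+.5+(w*np.arange(len(w))).sum()/w.sum()
def line(us,r,z):
    P=onz(c,[[u,edge(u,r)] for u in us],z)[:,:2]; f=np.polyfit(P[:,1],P[:,0],1); res=np.polyval(f,P[:,1])-P[:,0]
    k=abs(res)<.0015; f=np.polyfit(P[k,1],P[k,0],1); return -np.degrees(np.arctan(f[0])),np.polyval(f,.186),k.sum(),abs(res).max()
print("lip",line(range(270,313),(150,162),.045))
print("batten far edge R",line(range(320,485),(195,211),.03)," L",line(range(239,264),(200,212),.03))
D=np.abs(c["pixels"].astype(int)-c0["pixels"]).max(2)
print("change cones",D[88:150,332:398].mean(),"wheels",D[90:150,428:490].mean(),"bare bench",D[150:190,400:480].mean())
E
```

```text
batten yaw 0.36824712 0.38611677
lip (np.float64(-0.13528671561584119), np.float64(0.500474048288085), np.int64(43), np.float64(0.0009508800327854283))
batten far edge R (np.float64(0.3102022609317562), np.float64(0.38648189964473106), np.int64(149), np.float64(0.010703365405475507))  L (np.float64(0.049751898002408035), np.float64(0.3849812173395964), np.int64(11), np.float64(0.009031072997519374))
change cones 2.1248778103616814 wheels 2.1553763440860214 bare bench 2.7284375
```

```bash
python3 -c "
from workcell import manip; print(manip.close_job())"
```

```text
the job is handed in; nothing more can be done
None
```

The bin with the two bars now rests against the batten, and I handed the job in at about 8.5 s. I hooked both fingertips, held 4 cm apart, behind its far lip. I dragged it about 12 cm along the bench, turning it square on the way, and pressed it against the batten with about 10 N. Then I backed off, lifted and moved the arm clear.

Last checks:
- **Contact:** the bin's near wall measures x ≈ 0.3855 m. The batten face measures 0.385–0.3865 m, so there is no gap beyond about 1 mm. While pressing, the tool stopped moving as the force rose, which fits firm contact.
- **Squareness:** the lip measures -0.1° and the batten +0.3°. The 0.4–0.5° difference is about as fine as the pictures resolve. A shorter fit on the batten's left end gave 0.05°, but it kept only 11 of its 25 points.
- **Bin and bars:** the bin is flat on the bench and both bars are still inside it.
- **Other bins:** the cones and wheels bins show no change in the before and after pictures beyond image noise.
- **Not in agreement:** at the start, the scene camera overlay sat about 2–5 mm off from the top camera. I put that down to calibration and relied on the contact force for the final position.

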